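# Unclip and open the low parts crate

## Robot

A 6-joint arm with a two-finger parallel gripper is mounted at the origin on a cart in front of the work surface, level with it; the furniture and walls round the work are solid. World frame = base frame: x ahead of the robot, y to its left, z up, the work surface at z = 0. Lengths are in m, angles in rad, forces in N, time in s.
With the tool pointing down it reaches from about 0.35 to 0.875 m from the base axis. Payload 4.2 kg.
Tool frame: the origin (TCP) lies midway between the tips of the shut fingers; the grasp point (between the pads) lies 19 mm behind it (r.grip_point_offset is the distance from the TCP to the grasp point, in m); z points along the fingers, y is the line along which they close (so a half turn about z gives the same grasp; the last joint's range is limited). The gripper opens to 85 mm and grips with 20 to 120 N. Pads are 22 mm wide; open, the fingers measure 114 mm over their backs; the gripper's body (76 mm by 85 mm) begins 54 mm behind the grasp point. The pads swing forward as they close: fully open they stand 13 mm farther back than shut.
Start: joints at [1.462, 0.385, 0.008, 0, -1.194, -0.259], TCP at [0.225, 0.583, 0.231] pointing down, gripper open.
Joint ranges: [-3.14, 3.14], [-1.21, 2.06], [-1.07, 1.41], [-3.16, 2.05], [-2.99, -0.16], [-3.1, 3.1]. Speed limits (rad/s): [2.79, 2.79, 3.14, 3.14, 3.14, 3.14].

## Interface

Orientations are given as a rotation vector (axis times angle).
In Python, from station import r, capture, finish_job, regions_of, place_of gives the robot as it stands. The module is installed in compiled form; this text tells all that it offers.
- The arm moves only by the tool play_rows, never from a script. Its argument "commands" is text: rows parted by semicolons, each of 6 numbers parted by spaces: the shift along the world's x, y, z in m, then the turn, a rotation vector about the world's x, y, z in rad. A call has 1 to 10 rows; each row shifts and turns the commanded pose from where the row before left it; what a row does not reach is not made up. A row lasts 1/12 s, in which the tool goes at most 41.7 mm and 7.16 degrees, less where a joint would pass 70% of its speed; a pose out of reach is approached as far as the arm can. A call with a gripper value outside its range is refused whole. "fingers" is the finger opening in m, from 0 to 0.0854, set as the call begins (left out, the last holds). The fingers move at their own pace and stop on an object; the grip force is fixed at half the most. Time passes only in rows, so rows that do not move let the fingers close. It gives the time, the measured TCP pose, the force, the opening and the grip force at its end, in the units of the state.
- r.read_state(): the state, without advancing time (a new reading comes with each control period).
- capture(name): name is "scene" or "top"; returns a dict with "img" (420x560x3 uint8, red, green, blue), "fx", "fy", "cx", "cy" (pixels), "dist" ([k1, k2, p1, p2, k3] as OpenCV has them; the pictures are not rectified), "R" (3x3) and "t" (3): a world point X has camera coordinates R X + t. Camera axes: x right, y down, z forward; pixel columns grow to the right and rows downward; lengths in m; the calibration is good to about 2 mm. A picture is of the moment at which its call begins. There is no depth.
- finish_job(): hands the job in; it is judged then, once.
Trained networks look in a picture, given as the dict that the camera call returned (one of the last four; its "shot" number tells which), for a name from the list of things; names that differ only in an ending like _2 or _b are one class to them, and where a whole thing is asked for, a point or a joint stands for the part that bears it (a point fixed in the world has none). Each returns a list of dicts, best first, with "p" (0 to 1); they miss things now and then, are a little off and sometimes report something else, mostly with a low value. They report only what shows in the picture. A call takes as long as a camera call.
- regions_of(picture, target): "mask" (420x560 bool, what is visible of it) and "at" ([row, column] in pixels, amid what is visible of it).
- place_of(picture, target): "at" ([row, column] in pixels: a listed point, or the origin of a listed thing).
The state is a dict: "clock": time; "joint_positions": joint angles; "joint_velocities": joint speeds; "joint_torque": joint torques, N m; "position": TCP position; "tcp_rot": TCP orientation; "wrist_force": force on the tool from outside, world axes, zero at the start; "moment": the same for the moment, N m; "grip_width": finger opening in m; "grasp_force": force on a finger pad.
Only numpy, scipy, OpenCV 4.12 (cv2) and the standard library are available. Lean on these libraries where they do the work, as an engineer would, in place of code of your own. Each camera call takes 0.05 s, during which the arm holds its last target. There are 200 camera calls.

## Task

Open the wide, low grey crate (not the small tall one): flip the steel clips at both ends fully outward, and only then lift its lid off. Set the lid down, without dropping it, flat on the bench with its handle up, and leave the clips open.

Things in the scene. Friction and masses are not known exactly. Their poses are not given: they have to be found in the camera images.
- crate: Wide, low grey crate, 170 mm long (its x), 120 wide (y), 70 high without lid, fixed on the bench, left or right of the middle, yaw within 0.3 rad. Origin: centre of its underside, z up; its -x end faces the robot. A steel clip stands at the middle of each end.
- tall_crate: The other grey crate, 110 x 100 mm, 120 high (152 to the top of its handle), fixed, not part of the job. Origin: centre of its underside. It stands across the middle of the bench from the low crate; the bench between them (y = 0, x from 0.38 to 0.68) is clear, 200 mm wide or more.
- lid: The low crate's loose lid, 176 x 126 mm, about 0.2 kg, axes as the crate's. Origin: centre, under its 6 mm locating ribs, which sit inside the crate's mouth: 64 mm above the crate's origin when seated, 0 when on the bench. Plate top 12 mm above origin. Bridge handle in the middle: bar 14 mm thick (x), 84 long (y), from 30 to 44 mm above the origin, on two posts.
- clip_front (a joint): Clip at the crate's -x end. 0: shut, hooked over the lid's edge; 1.8: open, tab level, pointing outward. Pivot along y at crate x -92, z 58 mm. Lightly sprung shut, but its stiff pivot holds it where it is left. Shut, its thumb tab (34 mm wide, 3 thick) is upright at crate x -80, y 0, z 80 to 106 mm; pushed outward (-x) from above the lid with about 3 N it turns over; finish by pressing down.
- clip_back (a joint): Clip at the crate's +x end, the mirror image: pivot along y at crate x +92, z 58 mm; when shut its tab is upright at crate x +80, y 0, z 80 to 106 mm and is pushed outward to +x. 0: shut; 1.8: open; as stiff as the front one.

How it is judged:
By the outcome, as a careful person would: the job done as asked, in the order asked, and still so for the second after the job is handed in, with the robot touching nothing.
It also fails if it takes over 64 s, if anything falls off the work surface, if the arm or the gripper's body presses on something with over 40 N, if the wrist force passes 120 N, or if a joint passes its speed limit or range.

## Working session

There is one attempt and no reset: what is moved stays moved. The work goes in short steps, Python scripts to look and compute and a tool call to move; the robot and the scene stay as the last step left them, time stands still between calls to the robot, and variables do not carry over. Pictures are saved under pics/ and viewed, at most 10 in all, crops included, and the job is handed in when it is done.

Besides the shell and the picture viewer there is one more tool, called after "Call:" by a JSON object that holds its "name" and its "arguments", one argument or row to a line. play_rows: Moves the arm, as the interface text tells. Its arguments: {"type":"object","properties":{"commands":{"type":"string"},"fingers":{"type":"number"}},"required":["commands"]}

```bash
mkdir -p pics; cat > h.py <<'E'
import numpy as np, cv2
from station import r, capture, finish_job, regions_of, place_of
def ray(c,px):
    K=np.array([[c['fx'],0,c['cx']],[0,c['fy'],c['cy']],[0,0,1.]])
    u=cv2.undistortPoints(np.array([[[px[1],px[0]]]],float),K,np.array(c['dist'],float))[0,0]
    R=np.array(c['R']);t=np.array(c['t'])
    return -R.T@t, R.T@np.array([u[0],u[1],1])
def at_z(c,px,z):
    o,d=ray(c,px); return o+d*(z-o[2])/d[2]
def proj(c,X):
    K=np.array([[c['fx'],0,c['cx']],[0,c['fy'],c['cy']],[0,0,1.]])
    return cv2.projectPoints(np.atleast_2d(X).astype(float),cv2.Rodrigues(np.array(c['R']))[0],np.array(c['t'],float),K,np.array(c['dist'],float))[0][:,0]
def save(c,n): cv2.imwrite('pics/'+n+'.png',c['img'][:,:,::-1])
E
python3 - <<'E'
from h import *
z={'crate':0,'lid':.064,'tall_crate':0,'clip_front':.058,'clip_back':.058}
ims=[]
for n in('top','scene'):
    c=capture(n);ims.append(c['img'])
    print(n,-np.array(c['R']).T@c['t'])
    for k in z:
        for p in place_of(c,k)[:2]:
            print(n,k,round(p['p'],2),np.round(p['at']),at_z(c,p['at'],z[k]).round(4)) if k[:4]!='clip' else print(k,p)
        g=regions_of(c,k)
        for p in g[:2]: print('  reg',k,round(p['p'],2),np.round(p['at']),p['mask'].sum(), at_z(c,p['at'],.09 if 'clip' in k else .076).round(4))
save({'img':np.vstack(ims)[:, :]},'a') if 0 else (cv2.imwrite('pics/top.png',ims[0][:,:,::-1]),cv2.imwrite('pics/scene.png',ims[1][:,:,::-1]))
s=r.read_state();print(s['position'],s['tcp_rot'],s['clock'],r.grip_point_offset)
E
```

```text
top [0.44143993 0.00166121 1.28075182]
  reg crate 0.61 [229. 191.] 406 [0.4681 0.1947 0.076 ]
top lid 0.72 [212. 173.] [0.508  0.2383 0.064 ]
top tall_crate 0.93 [206. 364.] [ 0.5159 -0.2202  0.    ]
  reg tall_crate 0.86 [205. 368.] 2740 [ 0.5146 -0.2163  0.076 ]Traceback (most recent call last):
  File "<stdin>", line 8, in <module>
ValueError: it knows: crate, lid, tall_crate
```

```bash
python3 - <<'E'
from h import *
z={'crate':0,'lid':.064,'tall_crate':0}
for n in('top','scene'):
    c=capture(n);save(c,n)
    print(n,-np.array(c['R']).T@c['t'])
    for k in z:
        for p in place_of(c,k)[:2]:
            print(n,k,round(p['p'],2),np.round(p['at']),at_z(c,p['at'],z[k]).round(4))
        for p in regions_of(c,k)[:2]:
            q=p['mask'].astype(np.uint8); w=cv2.findContours(q,0,2)[0]; w=max(w,key=len)
            b=cv2.boxPoints(cv2.minAreaRect(w))
            print('  reg',k,round(p['p'],2),np.round(p['at']),q.sum(), [at_z(c,v[::-1],.076).round(3)[:2].tolist() for v in b])
s=r.read_state();print(s['position'],s['tcp_rot'],s['clock'],r.grip_point_offset)
E
python3 -c "
import cv2
a=cv2.imread('pics/top.png')[120:300,80:340];cv2.imwrite('pics/topc.png',cv2.resize(a,None,fx=3,fy=3,interpolation=2))"
```

```text
top [0.44143993 0.00166121 1.28075182]
  reg crate 0.56 [210. 199.] 379 [[0.428, 0.205], [0.539, 0.174], [0.536, 0.164], [0.425, 0.194]]
top lid 0.94 [213. 172.] [0.5062 0.2407 0.064 ]
top lid 0.61 [204. 365.] [ 0.5169 -0.2114  0.064 ]
  reg lid 0.89 [212. 168.] 3861 [[0.443, 0.331], [0.611, 0.283], [0.576, 0.161], [0.408, 0.209]]
top tall_crate 0.8 [203. 363.] [ 0.5234 -0.217   0.    ]
  reg tall_crate 0.81 [205. 370.] 2788 [[0.57, -0.142], [0.599, -0.265], [0.47, -0.294], [0.442, -0.172]]
scene [ 0.22949339 -0.63136179  0.90288247]
scene crate 0.81 [167. 226.] [0.5095 0.2352 0.    ]
  reg crate 0.96 [172. 224.] 1503 [[0.409, 0.205], [0.576, 0.156], [0.553, 0.094], [0.392, 0.142]]
scene lid 0.75 [147. 222.] [0.5103 0.2463 0.064 ]
  reg lid 0.58 [146. 219.] 2340 [[0.444, 0.34], [0.626, 0.284], [0.575, 0.151], [0.408, 0.204]]
scene tall_crate 0.67 [301. 314.] [ 0.5182 -0.2199  0.    ]
  reg tall_crate 0.64 [284. 317.] 4916 [[0.428, -0.163], [0.603, -0.109], [0.614, -0.271], [0.451, -0.309]]
[0.22467833 0.58319927 0.23130462] [-3.08860190e+00  5.74499035e-01  3.90411395e-05] 1.05 0.0187
```

View pics/topc.png

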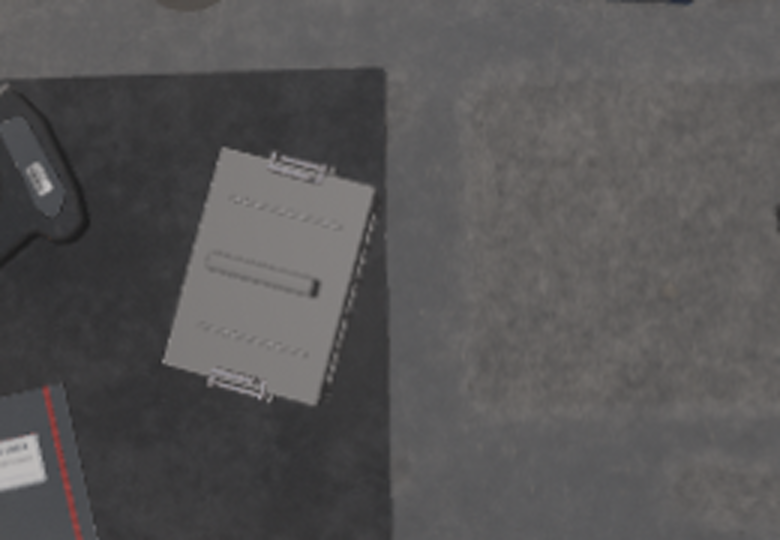

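View pics/scene.png

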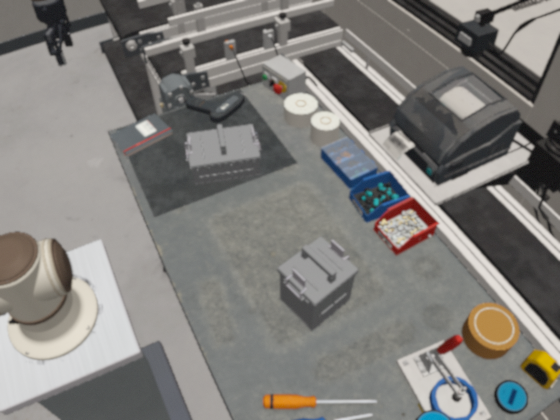

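The pictures show the low crate on the dark mat. In the top image its lid corners are near rows 169–255 and columns 134–205, with the handle centre at about (211,168). The lid is closed, both clips are shut, and the yaw is about -0.28. The tall crate is at about (285,317) in the scene image. I'll move over the crate now and refine the position there.

Call:
{"name": "play_rows", "arguments": {
  "commands": "0.012 -0.016 0 0 0 -0.075;0.012 -0.016 0 0 0 -0.075;0.012 -0.016 0 0 0 -0.075;0.012 -0.016 0 0 0 -0.075;0.012 -0.016 0 0 0 -0.075;0.012 -0.016 0 0 0 -0.075;0.012 -0.016 0 0 0 -0.075;0.012 -0.016 0 0 0 -0.075;0.012 -0.016 0 0 0 -0.075;0.012 -0.016 0 0 0 -0.075",
  "fingers": 0
}}

```text
clock: 1.88
position: [0.3452, 0.4224, 0.2315]
tcp_rot: [-2.66, 1.67, -0.0]
wrist_force: [0.1, 0.7, 0.3]
grip_width: -0.0001
grasp_force: 0.0
```

```bash
python3 - <<'E'
from h import *
c=capture('top')
print('handle',at_z(c,(211.3,168),.108))
print([at_z(c,(120+y/3,80+x/3),.076).round(4)[:2].tolist() for x,y in((220,148),(375,185),(318,405),(163,362))])
E
```

```text
handle [0.50835517 0.24157942 0.108     ]
[[0.6091, 0.2822], [0.577, 0.1608], [0.4085, 0.2075], [0.4436, 0.3285]]
```

Call:
{"name": "play_rows", "arguments": {
  "commands": "0.012 -0.0167 0 0 0 -0.0728;0.012 -0.0167 0 0 0 -0.0728;0.012 -0.0167 0 0 0 -0.0728;0.012 -0.0167 0 0 0 -0.0728;0.012 -0.0167 0 0 0 -0.0728;0.012 -0.0167 0 0 0 -0.0728;0.012 -0.0167 0 0 0 -0.0728;0.012 -0.0167 0 0 0 -0.0728;0.012 -0.0167 0 0 0 -0.0728;0.012 -0.0167 0 0 0 -0.0728"
}}

```text
clock: 2.77
position: [0.4652, 0.2555, 0.2315]
tcp_rot: [-1.892, 2.508, 0.0]
wrist_force: [0.4, 0.1, -0.1]
grip_width: -0.0003
grasp_force: 0.0
```

Call:
{"name": "play_rows", "arguments": {
  "commands": "0 0 -0.025 0 0 0;0 0 -0.025 0 0 0;0 0 -0.025 0 0 0;0 0 -0.02 0 0 0;0 0 -0.02 0 0 0;0 0 -0.015 0 0 0;0 0 -0.008 0 0 0;0 0 0 0 0 0"
}}

```text
clock: 3.43
position: [0.4639, 0.2555, 0.0916]
tcp_rot: [1.894, -2.502, 0.001]
wrist_force: [0.8, -0.9, -0.0]
grip_width: -0.0002
grasp_force: 0.0
```

```bash
python3 - <<'E'
from h import *
a=[]
for n,(x,y) in(('scene',(160,90)),('top',(120,130))):
    c=capture(n); a.append(cv2.resize(c['img'][y:y+120,x:x+130,::-1],None,fx=3,fy=3,interpolation=2))
cv2.imwrite('pics/b.png',np.hstack(a))
E
```

```text
(no output)
```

View pics/b.png

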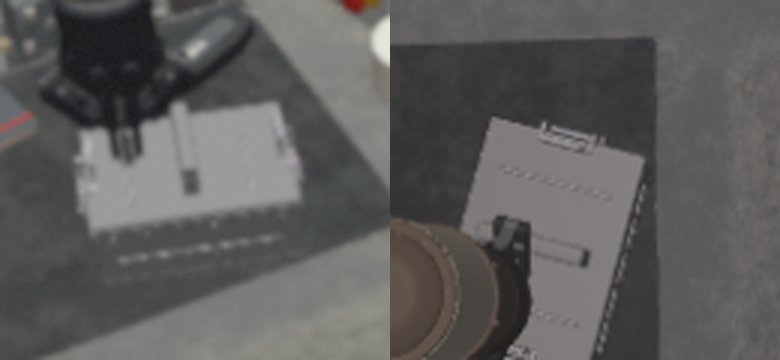

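The shut fingers are over the lid, between the front clip (at about (85,170) in the left crop) and the handle. They line up with the clip, so I'm pushing outward.

Call:
{"name": "play_rows", "arguments": {
  "commands": "-0.0077 0.0022 0 0 0 0;-0.0077 0.0022 0 0 0 0;-0.0077 0.0022 0 0 0 0;-0.0077 0.0022 0 0 0 0;-0.0077 0.0022 0 0 0 0;-0.0077 0.0022 0 0 0 0;-0.0077 0.0022 0 0 0 0"
}}

```text
clock: 4.12
position: [0.4099, 0.2718, 0.0934]
tcp_rot: [-1.896, 2.505, -0.0]
wrist_force: [2.9, -1.2, 1.5]
grip_width: -0.0005
grasp_force: 1.1
```

Call:
{"name": "play_rows", "arguments": {
  "commands": "-0.0077 0.0022 0 0 0 0;-0.0077 0.0022 0 0 0 0;-0.005 0.0014 -0.005 0 0 0;-0.004 0.0011 -0.005 0 0 0;0 0 -0.005 0 0 0;0 0 -0.004 0 0 0;0 0 -0.003 0 0 0"
}}

```text
clock: 4.7
position: [0.386, 0.2783, 0.0705]
tcp_rot: [1.895, -2.504, 0.0]
wrist_force: [-3.5, 0.9, 5.2]
grip_width: 0.0002
grasp_force: 2.4
```

Call:
{"name": "play_rows", "arguments": {
  "commands": "0 0 -0.003 0 0 0;0 0 -0.002 0 0 0;0 0 -0.002 0 0 0;0 0 0 0 0 0"
}}

```text
clock: 5.03
position: [0.3859, 0.2783, 0.064]
tcp_rot: [1.894, -2.504, -0.0]
wrist_force: [-5.9, 1.5, 5.8]
grip_width: 0.0005
grasp_force: 3.1
```

Call:
{"name": "play_rows", "arguments": {
  "commands": "0 0 -0.002 0 0 0;0 0 -0.002 0 0 0;0 0 0 0 0 0"
}}

```text
clock: 5.28
position: [0.3859, 0.2784, 0.062]
tcp_rot: [1.896, -2.504, 0.0]
wrist_force: [-12.2, 0.2, 21.6]
grip_width: -0.0
grasp_force: 11.8
```

Call:
{"name": "play_rows", "arguments": {
  "commands": "0 0 0.015 0 0 0;0 0 0.025 0 0 0;0 0 0.025 0 0 0;0 0 0.015 0 0 0;0.0277 -0.0079 0.006 0 0 0;0.0277 -0.0079 0.006 0 0 0;0.0277 -0.0079 0 0 0 0;0.0277 -0.0079 0 0 0 0;0.0277 -0.0079 0 0 0 0;0.0277 -0.0079 0 0 0 0"
}}

```text
clock: 6.12
position: [0.5541, 0.2299, 0.1515]
tcp_rot: [1.895, -2.505, 0.0]
wrist_force: [-0.3, 0.5, 0.7]
grip_width: -0.0003
grasp_force: 0.0
```

Call:
{"name": "play_rows", "arguments": {
  "commands": "0 0 0 0 0 0;0 0 -0.02 0 0 0;0 0 -0.02 0 0 0;0 0 -0.015 0 0 0;0 0 -0.003 0 0 0;0 0 0 0 0 0"
}}

```text
clock: 6.62
position: [0.5518, 0.2303, 0.0927]
tcp_rot: [1.894, -2.502, 0.0]
wrist_force: [0.3, 0.7, -0.2]
grip_width: -0.0004
grasp_force: 0.0
```

```bash
python3 - <<'E'
from h import *
a=[]
for n,(x,y) in(('scene',(160,90)),('top',(120,150))):
    c=capture(n); a.append(cv2.resize(c['img'][y:y+120,x:x+130,::-1],None,fx=3,fy=3,interpolation=2))
cv2.imwrite('pics/c.png',np.hstack(a))
E
```

```text
(no output)
```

View pics/c.png

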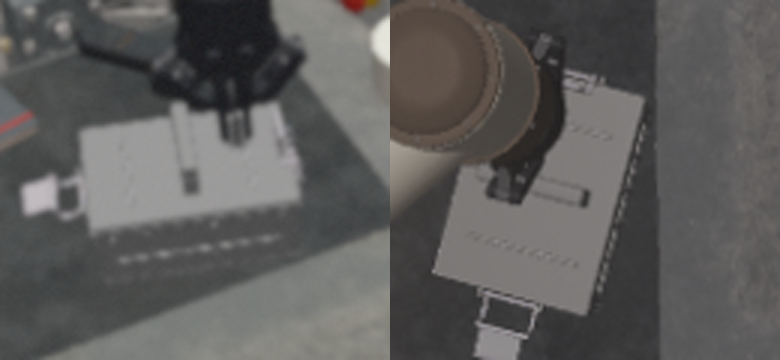

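The front clip is fully open, with its tab lying level at about (40,195) in the left crop. The fingers stand between the handle and the back clip, so I'm pushing that one to +x.

Call:
{"name": "play_rows", "arguments": {
  "commands": "0.0077 -0.0022 0 0 0 0;0.0077 -0.0022 0 0 0 0;0.0077 -0.0022 0 0 0 0;0.0077 -0.0022 0 0 0 0;0.0077 -0.0022 0 0 0 0;0.0077 -0.0022 0 0 0 0;0.0077 -0.0022 0 0 0 0"
}}

```text
clock: 7.3
position: [0.6064, 0.2151, 0.0935]
tcp_rot: [1.894, -2.504, -0.001]
wrist_force: [-3.3, 1.2, 0.6]
grip_width: -0.0001
grasp_force: 1.2
```

Call:
{"name": "play_rows", "arguments": {
  "commands": "0.0077 -0.0022 0 0 0 0;0.0077 -0.0022 0 0 0 0;0.006 -0.0017 -0.005 0 0 0;0.004 -0.0011 -0.005 0 0 0;0 0 -0.005 0 0 0;0 0 -0.004 0 0 0;0 0 -0.003 0 0 0"
}}

```text
clock: 7.88
position: [0.6327, 0.2086, 0.0723]
tcp_rot: [-1.895, 2.503, -0.001]
wrist_force: [2.4, -0.7, 2.9]
grip_width: -0.0001
grasp_force: 1.6
```

Call:
{"name": "play_rows", "arguments": {
  "commands": "0 0 -0.003 0 0 0;0 0 -0.002 0 0 0;0 0 -0.002 0 0 0;0 0 0 0 0 0"
}}

```text
clock: 8.22
position: [0.6331, 0.2088, 0.0659]
tcp_rot: [-1.895, 2.502, -0.002]
wrist_force: [5.2, -1.0, 3.8]
grip_width: 0.0002
grasp_force: 2.4
```

Call:
{"name": "play_rows", "arguments": {
  "commands": "0 0 -0.002 0 0 0;0 0 -0.002 0 0 0;0 0 -0.001 0 0 0;0 0 0 0 0 0"
}}

```text
clock: 8.55
position: [0.6337, 0.2088, 0.0635]
tcp_rot: [-1.895, 2.5, -0.004]
wrist_force: [2.3, -2.9, 12.9]
grip_width: 0.0
grasp_force: 6.4
```

Call:
{"name": "play_rows", "arguments": {
  "commands": "0 0 -0.001 0 0 0;0 0 -0.001 0 0 0;0 0 0 0 0 0"
}}

```text
clock: 8.8
position: [0.6338, 0.2088, 0.0629]
tcp_rot: [-1.895, 2.499, -0.004]
wrist_force: [0.4, -2.6, 17.6]
grip_width: 0.0002
grasp_force: 8.6
```

Call:
{"name": "play_rows", "arguments": {
  "commands": "0 0 0.015 0 0 0;0 0 0.025 0 0 0;0 0 0.025 0 0 0;0 0 0.025 0 0 0;-0.025 0.0068 0.01 0 0 0;-0.025 0.0068 0.01 0 0 0;-0.025 0.0068 0 0 0 0;-0.025 0.0068 0 0 0 0;-0.025 0.0068 0 0 0 0;0 0 0 0 0 0"
}}

```text
clock: 9.63
position: [0.5009, 0.2422, 0.1668]
tcp_rot: [1.894, -2.498, -0.004]
wrist_force: [-0.5, -0.6, -0.6]
grip_width: -0.0001
grasp_force: 0.0
```

Call:
{"name": "play_rows", "arguments": {
  "commands": "0 0 0 0 0 0;0 0 0 0 0 0;0 0 0 0 0 0",
  "fingers": 0.0854
}}

```text
clock: 9.88
position: [0.5069, 0.2423, 0.1676]
tcp_rot: [1.894, -2.504, -0.001]
wrist_force: [-0.0, -0.3, -0.2]
grip_width: 0.036
grasp_force: 0.0
```

```bash
python3 - <<'E'
from h import *
a=[]
for n,(x,y) in(('scene',(160,90)),('top',(120,130))):
    c=capture(n); a.append(cv2.resize(c['img'][y:y+130,x:x+130,::-1],None,fx=3,fy=3,interpolation=2))
    for k in('lid','crate'):
        p=place_of(c,k)[:1]
        if p: print(n,k,round(p[0]['p'],2),at_z(c,p[0]['at'],.064 if k=='lid' else 0).round(4))
cv2.imwrite('pics/d.png',np.hstack(a))
E
```

```text
scene lid 0.94 [0.5053 0.2439 0.064 ]
scene crate 0.74 [0.5155 0.2486 0.    ]
top lid 0.89 [0.5075 0.2482 0.064 ]
```

View pics/d.png

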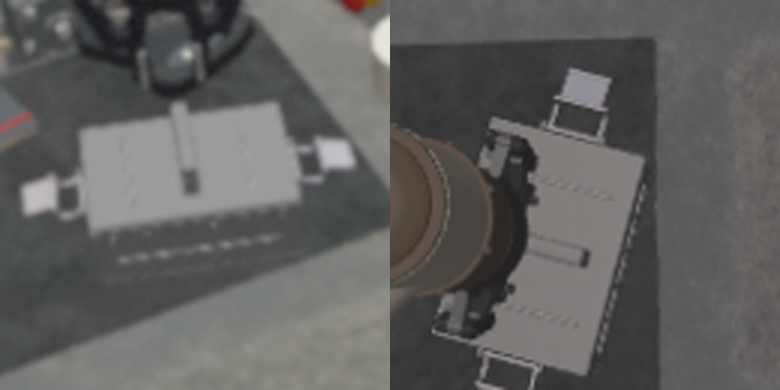

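Both clips lie open, at (40,195) and (335,155) in the left crop. The gripper is opening above the handle; next I descend and grip.

Call:
{"name": "play_rows", "arguments": {
  "commands": "0.001 0.001 0 0 0 0;0 0 0 0 0 0;0 0 0 0 0 0;0 0 0 0 0 0;0 0 -0.02 0 0 0;0 0 -0.02 0 0 0;0 0 -0.02 0 0 0;0 0 -0.012 0 0 0;0 0 -0.008 0 0 0;0 0 0 0 0 0"
}}

```text
clock: 11.02
position: [0.507, 0.2428, 0.0866]
tcp_rot: [1.893, -2.502, 0.0]
wrist_force: [0.7, -0.3, -0.5]
grip_width: 0.0854
grasp_force: 0.0
```

Call:
{"name": "play_rows", "arguments": {
  "commands": "0 0 -0.003 0 0 0;0 0 0 0 0 0;0 0 0 0 0 0;0 0 0 0 0 0;0 0 0 0 0 0;0 0 0 0 0 0;0 0 0 0 0 0;0 0 0 0 0 0",
  "fingers": 0
}}

```text
clock: 11.68
position: [0.5083, 0.2438, 0.0861]
tcp_rot: [-1.895, 2.503, -0.0]
wrist_force: [-0.3, 0.4, 4.1]
grip_width: 0.0127
grasp_force: 60.3
```

Call:
{"name": "play_rows", "arguments": {
  "commands": "0 0 0 0 0 0;0 0 0 0 0 0;0 0 0 0 0 0"
}}

```text
clock: 11.93
position: [0.5084, 0.2438, 0.0861]
tcp_rot: [-1.896, 2.503, -0.0]
wrist_force: [-1.1, -0.3, 6.3]
grip_width: 0.0126
grasp_force: 60.5
```

Call:
{"name": "play_rows", "arguments": {
  "commands": "0 0 0.004 0 0 0;0 0 0.006 0 0 0;0 0 0.01 0 0 0;0 0 0.015 0 0 0;0 0 0.015 0 0 0;0 0 0.015 0 0 0;0 0 0.015 0 0 0;0 0 0.01 0 0 0;0 0 0 0 0 0"
}}

```text
clock: 12.68
position: [0.5089, 0.2442, 0.178]
tcp_rot: [-1.893, 2.501, -0.0]
wrist_force: [1.1, 0.3, -2.2]
grip_width: 0.0124
grasp_force: 59.5
```

Call:
{"name": "play_rows", "arguments": {
  "commands": "0.0015 -0.012 0 0 0 0.0196;0.0015 -0.018 0 0 0 0.0196;0.0015 -0.018 0 0 0 0.0196;0.0015 -0.018 0 0 0 0.0196;0.0015 -0.018 0 0 0 0.0196;0.0015 -0.018 0 0 0 0.0196;0.0015 -0.018 0 0 0 0.0196;0.0015 -0.018 0 0 0 0.0196;0.0015 -0.018 0 0 0 0.0196;0.0015 -0.018 0 0 0 0.0196"
}}

```text
clock: 13.52
position: [0.5221, 0.0685, 0.1743]
tcp_rot: [2.132, -2.305, -0.002]
wrist_force: [-0.5, 0.2, -1.3]
grip_width: 0.0128
grasp_force: 59.5
```

Call:
{"name": "play_rows", "arguments": {
  "commands": "0.0015 -0.018 0 0 0 0.0196;0.0015 -0.018 0 0 0 0.0196;0.0015 -0.018 0 0 0 0.0196;0.0015 -0.013 0 0 0 0.0196;0 0 0 0 0 0;0 0 -0.02 0 0 0;0 0 -0.02 0 0 0;0 0 -0.02 0 0 0;0 0 -0.02 0 0 0;0 0 0 0 0 0"
}}

```text
clock: 14.35
position: [0.5252, 0.0022, 0.0909]
tcp_rot: [2.213, -2.218, -0.009]
wrist_force: [-1.9, -0.3, -2.9]
grip_width: 0.0124
grasp_force: 59.4
```

```bash
python3 - <<'E'
from h import *
c=capture('scene'); cv2.imwrite('pics/e.png',cv2.resize(c['img'][90:340,160:400,::-1],None,fx=2.4,fy=2.4,interpolation=2))
s=r.read_state();print(s['position'],s['wrist_force'],s['moment'],s['grip_width'])
E
```

```text
[0.52686436 0.00236144 0.09301926] [-0.33384519  0.2360121  -1.78094985] [-0.0213734  -0.0515812  -0.02179732] 0.012810625729474397
```

View pics/e.png

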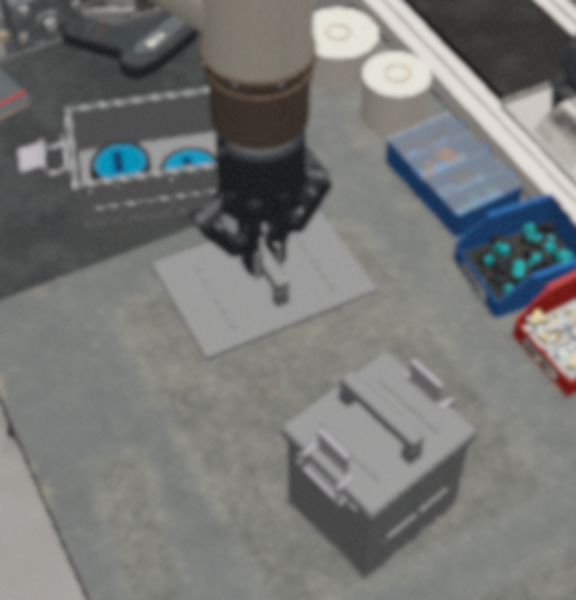

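The lid hangs level from the gripper at about (265,285) in the crop, over clear bench between the crates. I'm lowering it now.

Call:
{"name": "play_rows", "arguments": {
  "commands": "0 0 -0.012 0 0 0;0 0 -0.015 0 0 0;0 0 -0.013 0 0 0;0 0 -0.01 0 0 0;0 0 -0.006 0 0 0;0 0 -0.005 0 0 0;0 0 0 0 0 0;0 0 0 0 0 0"
}}

```text
clock: 15.07
position: [0.5293, 0.0026, 0.0347]
tcp_rot: [-2.221, 2.221, -0.001]
wrist_force: [0.2, -0.5, -2.5]
grip_width: 0.0127
grasp_force: 59.4
```

Call:
{"name": "play_rows", "arguments": {
  "commands": "0 0 -0.002 0 0 0;0 0 -0.002 0 0 0;0 0 -0.001 0 0 0;0 0 0 0 0 0"
}}

```text
clock: 15.4
position: [0.5288, 0.0025, 0.0293]
tcp_rot: [2.221, -2.222, -0.0]
wrist_force: [-0.1, 0.7, -1.7]
grip_width: 0.0127
grasp_force: 59.4
```

Call:
{"name": "play_rows", "arguments": {
  "commands": "0 0 -0.002 0 0 0;0 0 -0.002 0 0 0;0 0 -0.001 0 0 0;0 0 -0.001 0 0 0;0 0 0 0 0 0"
}}

```text
clock: 15.82
position: [0.5287, 0.0024, 0.023]
tcp_rot: [2.22, -2.222, -0.0]
wrist_force: [0.7, -0.8, -2.7]
grip_width: 0.0126
grasp_force: 59.4
```

Call:
{"name": "play_rows", "arguments": {
  "commands": "0 0 -0.001 0 0 0;0 0 -0.001 0 0 0;0 0 -0.001 0 0 0;0 0 0 0 0 0"
}}

```text
clock: 16.15
position: [0.5291, 0.0025, 0.0221]
tcp_rot: [-2.222, 2.221, -0.001]
wrist_force: [-4.5, 0.0, 11.0]
grip_width: 0.0128
grasp_force: 61.2
```

Call:
{"name": "play_rows", "arguments": {
  "commands": "0 0 0.001 0 0 0;0 0 0 0 0 0"
}}

```text
clock: 16.32
position: [0.5292, 0.0026, 0.0221]
tcp_rot: [-2.221, 2.221, -0.001]
wrist_force: [-1.5, 0.4, 4.1]
grip_width: 0.0126
grasp_force: 60.5
```

Call:
{"name": "play_rows", "arguments": {
  "commands": "0 0 0 0 0 0;0 0 0 0 0 0;0 0 0 0 0 0;0 0 0 0 0 0;0 0 0 0 0 0;0 0 0 0 0 0;0 0 0 0 0 0;0 0 0 0 0 0",
  "fingers": 0.0854
}}

```text
clock: 16.98
position: [0.5289, 0.0025, 0.0213]
tcp_rot: [2.221, -2.222, -0.0]
wrist_force: [0.0, 0.0, 0.4]
grip_width: 0.0853
grasp_force: 0.0
```

Call:
{"name": "play_rows", "arguments": {
  "commands": "0 0 0.01 0 0 0;0 0 0.02 0 0 0;0 0 0.025 0 0 0;0 0 0.025 0 0 0;0 0 0.025 0 0 0;0 0 0.025 0 0 0;0 0 0.025 0 0 0;0 0 0.025 0 0 0;0 0 0.01 0 0 0;0 0 0 0 0 0"
}}

```text
clock: 17.82
position: [0.5303, 0.0028, 0.2148]
tcp_rot: [-2.217, 2.217, -0.006]
wrist_force: [-0.1, -0.2, 0.3]
grip_width: 0.0852
grasp_force: 0.0
```

```bash
python3 - <<'E'
from h import *
c=capture('scene'); cv2.imwrite('pics/f.png',cv2.resize(c['img'][90:340,160:400,::-1],None,fx=2.4,fy=2.4,interpolation=2))
s=r.read_state();print(s['clock'],s['wrist_force'])
E
```

```text
17.8667 [ 0.28208496  0.01042375 -0.45038761]
```

View pics/f.png

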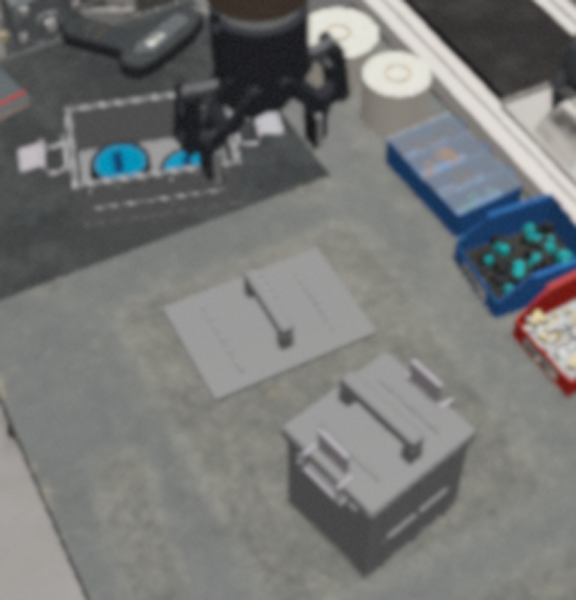

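The lid lies flat on the bench, handle up, at about (270,320) in the crop. Both clips are open, at (32,155) and (268,122), and the gripper is clear of everything.

```bash
python3 -c "
from h import *
print(finish_job())"
```

```text
the job is handed in; nothing more can be done
None
```

I opened both clips on the low crate fully, then lifted the lid off and set it flat on the bench with its handle up; the clips are still open, and the job was handed in at about 18 s.

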